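# Clamp a formed test panel on the spray-out stand

### The job

Lift the formed metal test panel out of its moulded nest and slide it flat between the rails of the clamping stand, under the clamp's foot and up to the stop (a few millimetres short is fine). Then push down the stand's captive knob and turn it clockwise until its thread catches, and screw it fully home so that the foot clamps the panel and stays down by itself. Leave the other things on the bench where they are.

Things in the scene. Friction and masses are not known exactly. Their poses are not given: they have to be found in the camera images.
- panel: Top-hat test panel, bare aluminium, 0.3 kg: flat flange 130 (its x) x 84 mm (its y), 6 mm thick; on its middle a solid ridge 70 mm long (x), 24 mm wide, its top 46 mm above the underside: grip it across the ridge. Origin: centre of the underside. The same turned half round. It starts flat in the nest, 14 mm above the bench.
- nest: Fixed grey moulded block, 180 (its x) x 126 mm, 26 mm high, with an open cavity 134 x 88 mm, 12 mm deep, that holds the panel (x along x). Origin: centre of its underside. Nest and stand swap sides of the bench and vary in yaw.
- seat (a point): Where the panel's origin belongs: middle of the stand's seat floor, 25 mm above the bench, panel's x along this x (either way round). x points to the knob, whose axis is at x = +110 mm; z up. A rail along each side, 10 mm high, inner faces 90 mm apart, from x = -67 to +53. The -x end is open: the panel goes in along +x, held low, under the foot.
- stop (a point): Top middle of the stop, a low wall 70 mm wide and 10 mm high across the seat's knob end. Same axes as the seat. Its face is at seat x = +69 mm: the panel touches it with its origin at seat x = +4.
- foot_tip (a point): Middle of the underside of the clamp's black rubber foot, 14 (x) x 30 mm, at seat x = +56; 19 mm above the seat floor while the knob is up. It moves down with the knob and gives on its own spring (3 N, then 1.5 N per mm). Same axes as the seat. The steel strap that carries it lies 35 to 45 mm above the seat floor, seat x = +49 to +155.
- foot: The foot itself, 16 mm high. This frame's origin lies on the knob's axis at bench level (when the knob is up), not in the foot: use point foot_tip.
- knob_grip (a point): Middle of the black round knob, on its upright axis; moves down with it but does not turn. Knob 60 mm across, 32 mm high, top 16 mm above this point, which is 98 mm above the bench when up; the strap's top is 28 mm below it. It can be gripped at any yaw and, until the thread catches, turns endlessly.
- collar (a point): Steel collar (54 mm across, top 39 mm above the bench) under the knob; this point is its top centre. It hides a three-start thread at an unknown angle that nothing visible shows. Off a start, the pushed knob stops hard at 3 mm down. Over a start (one every 120 degrees, 32 degrees wide) it drops on to 13.5 mm. Turning takes 0.1 to 0.3 N m.
- strap (a joint): How far knob, strap and foot are down, m. 0 = up; a spring lifts them (3 to 5 N). Held down past 0.0125 and turned clockwise from above, the knob goes under the thread within 0.75 rad; this holds it when let go and draws it down 3.5 mm per rad (1.5 mm play) to a hard stop, 1.1 to 1.8 rad after the drop. Home, clamping: 0.0146 (0.017 if pressed). Let go uncaught, it springs up.
- tin: Bystander, not to be disturbed: closed round tin, 90 mm across, 90 mm tall, standing beyond the work.
- cup: Bystander, not to be disturbed: open mixing cup, 80 mm across, 90 mm tall, standing beyond the work.
- paddle: Bystander, not to be disturbed: spatula 200 mm long lying between the nest and the stand, along x.
- opener: Bystander, not to be disturbed: screwdriver-shaped lid opener 180 mm long, lying on the right.
- jar: Bystander, not to be disturbed: closed jar, 70 mm across, 100 mm tall, on the right.
- can_lid: Bystander, not to be disturbed: flat steel can lid, 104 mm across, 10 mm high, lying on the left.
- brush: Bystander, not to be disturbed: brush 190 mm long, lying on the left, along y.

How it is judged:
On the way, in this order (a step that is already met when the one before it is completed fails the run):
1. the panel is lifted clear of the nest (z of panel in the frame of nest above 0.035 m), for 0.1 s.
2. the panel lies flat in the stand's seat, under the foot, with the knob still up (x of panel in the frame of seat between -0.008 and 0.008 m and y of panel in the frame of seat between -0.006 and 0.006 m and z of panel in the frame of seat between -0.003 and 0.003 m and angle between panel's own z axis and vertical below 0.05 rad and angle between the x axis of panel and the x axis of seat, either way round below 0.12 rad and value of joint strap below 0.006 m), for 0.2 s.
At the end, for the whole second after the job is handed in: The panel lies flat and still in the seat (within 8 mm along and 6 mm across the seat point, 3 mm in height, turned under 0.12 rad, either way round), the knob is screwed home (strap at least 13.5 mm down, about 14.6 at the hard stop), and the foot presses on the panel with over 2 N (x of panel in the frame of seat between -0.008 and 0.008 m and y of panel in the frame of seat between -0.006 and 0.006 m and z of panel in the frame of seat between -0.003 and 0.003 m and angle between panel's own z axis and vertical below 0.05 rad and angle between the x axis of panel and the x axis of seat, either way round below 0.12 rad and value of joint strap above 0.0135 m and contact force between foot and panel above 2 N and linear speed of panel below 0.02 m/s); the robot touches nothing.
It fails at once if a bystander is moved by more than 30 mm (distance of any of tin, cup, paddle, opener, jar, can_lid, brush from where it was at the start of the episode above 0.03 m).
It also fails if it takes over 72 s, if anything falls off the work surface, if the arm or the gripper's body presses on something with over 40 N, if the wrist force passes 120 N, or if a joint passes its speed limit or range.

### The arm

A 6-joint arm with a two-finger parallel gripper is mounted at the origin on the work surface. World frame = base frame: x ahead of the robot, y to its left, z up, the work surface at z = 0. Lengths are in m, angles in rad, forces in N, time in s.
With the tool pointing down it reaches from about 0.275 to 0.75 m from the base axis. Payload 10.2 kg.
Tool frame: the origin (TCP) lies at the centre of the arm's flange, where the gripper is bolted on; the fingertips stand 166 mm ahead of it and the grasp point (between the pads) lies ahead of it (ctrl.hold_point_z is the z of the grasp point in the tool frame, in m); z points along the fingers, y is the direction in which the jaws open and shut (so a half turn about z gives the same grasp; the last joint's range is limited). The gripper opens to 88 mm and grips with 3 to 60 N. Pads are 18 mm wide; open, the fingers measure 123 mm over their backs; the gripper's body (75 mm by 187 mm) begins 45 mm behind the grasp point.
Start: joints at [-1.446, 0.313, 1.498, -0, 1.331, -0.223], TCP at [0.179, -0.494, 0.405] pointing down, gripper open.
Joint ranges: [-2.94, 2.94], [-0.97, 2.17], [0.19, 2.56], [-1.23, 4.37], [0.02, 3.11], [-2.88, 2.88]. Speed limits (rad/s): [2.39, 2.39, 3.01, 3.14, 3.14, 3.14].

### API

Orientations are given as a 3x3 rotation matrix whose columns are the frame's x, y, z axes.
In Python, from bench import ctrl gives the robot as it stands.
- The arm moves only by the shell command python3 -m inch 'ROWS' [FORCE]. ROWS is JSON, one flat list of numbers, 7 for each row, row after row: the opening, from 0 (shut) to 1 (fully open), then the shift along the tool's x, y, z in mm, then the turn, a rotation vector about the tool's x, y, z in degrees. In form: [hand, x, y, z, rx, ry, rz, hand, x, y, z, rx, ry, rz, ...]. A call has 1 to 10 rows; each row shifts and turns the commanded pose from where the row before left it, along the tool's axes as they then stand; what a row does not reach is not made up. A row lasts 1/10 s, in which the tool goes at most 50 mm and 8.59 degrees, less where a joint would pass 70% of its speed; a pose out of reach is approached as far as the arm can. A call is refused whole if a number of a shift passes 50 or a number of a turn 8.59, either way. A call with a gripper value outside its range is refused whole. The fingers move at their own pace and stop on an object; FORCE is the grip in N (left out, the last holds). Time passes only in rows, so rows that do not move let the fingers close. It gives the time, the measured TCP pose, the force and the opening at its end, in the units of the state.
- ctrl.observe(): the state, without advancing time (a new reading comes with each control period).
- ctrl.snapshot(name): name is "side" or "top"; returns a dict with "pixels" (400x640x3 uint8, red, green, blue), "mtx" (3x3 intrinsics, pixels), "distortion" ([k1, k2, p1, p2, k3] as OpenCV has them; the pictures are not rectified), "view" (4x4, takes a point from world to camera coordinates). Camera axes: x right, y up, looking along -z (the intrinsics and any distortion apply to the point x, -y, -z); pixel columns grow to the right and rows downward; lengths in m; the calibration is good to about 2 mm. A picture is of the moment at which its call begins. There is no depth.
- ctrl.finish_job(): hands the job in, once; it reports no verdict.
The state is a dict: "clock": time; "q": joint angles; "joint_vel": joint speeds; "effort": joint torques, N m; "tool_pos": TCP position; "orientation": TCP orientation; "ft_force": force on the tool from outside, world axes, zero at the start; "wrist_torque": the same for the moment, N m; "grip_width": finger opening in m.
Only numpy, scipy, OpenCV 4.12 (cv2) and the standard library are available. Lean on these libraries where they do the work, as an engineer would, in place of code of your own. Each camera call takes 0.05 s, during which the arm holds its last target. There are 200 camera calls.

## Working session

There is one attempt and no reset: what is moved stays moved. The work goes in short steps, Python scripts to look and compute and a shell command to move; the robot and the scene stay as the last step left them, time stands still between calls to the robot, and variables do not carry over. Pictures are saved under pics/ and viewed, about 8 in all and at most 12, crops included, and the job is handed in when it is done.

```bash
ls; mkdir -p pics; cat > h.py <<'E'
import numpy as np, cv2
from bench import ctrl
def shot(n,fn=None):
    s=ctrl.snapshot(n); s={k:np.array(v) for k,v in s.items()}
    if fn: cv2.imwrite('pics/'+fn,s['pixels'][:,:,::-1])
    return s
def ray(s,uv):
    uv=np.array(uv,float).reshape(-1,1,2)
    p=cv2.undistortPoints(uv,s['mtx'].astype(float),s['distortion'].astype(float)).reshape(-1,2)
    d=np.c_[p[:,0],-p[:,1],-np.ones(len(p))]
    R=s['view'][:3,:3];t=s['view'][:3,3]
    return -R.T@t, d@R
def plane(s,uv,z):
    c,d=ray(s,uv); return c+d*((z-c[2])/d[:,2])[:,None]
def proj(s,P):
    P=np.array(P,float).reshape(-1,3);X=P@s['view'][:3,:3].T+s['view'][:3,3]
    X=X*[1,-1,-1]
    return cv2.projectPoints(X,np.zeros(3),np.zeros(3),s['mtx'].astype(float),s['distortion'].astype(float))[0].reshape(-1,2)
E
python3 - <<'E'
from h import *
for n in ('top','side'):
    s=shot(n,n+'0.png'); c=-s['view'][:3,:3].T@s['view'][:3,3]; print(n,c,s['mtx'].tolist(),s['distortion'])
print(ctrl.hold_point_z, ctrl.observe())
E
```

```text
pics
top [0.36689676 0.00218819 1.31377744] [[433.3969723007803, 0.0, 316.60995163524484], [0.0, 433.3969723007803, 197.25903824651027], [0.0, 0.0, 1.0]] [-0.01169515  0.          0.          0.          0.        ]
side [0.12305476 0.71490021 0.86855842] [[422.4855184507002, 0.0, 319.1164484594998], [0.0, 422.4855184507002, 200.07339001245572], [0.0, 0.0, 1.0]] [-0.06466849  0.          0.          0.          0.        ]
0.1473 {'clock': 0.1, 'q': array([-1.44642352e+00,  3.13399682e-01,  1.49833384e+00,  4.29959055e-06,
        1.33100890e+00, -2.23404355e-01]), 'joint_vel': array([-0.00164689, -0.00103261, -0.00079931, -0.00079915,  0.00072809,
        0.00043298]), 'effort': array([ 2.21441631e-03, -4.02808714e+01, -2.52642578e+01,  6.95560081e-02,
        3.42603342e-02, -6.15800241e-05]), 'tool_pos': array([ 0.17890797, -0.4935469 ,  0.40422557]), 'orientation': array([[ 9.40132965e-01,  3.40807848e-01, -1.38486553e-04],
       [ 3.40807778e-01, -9.40132307e-01,  1.14139992e-03],
       [ 2.58802369e-04, -1.12026499e-03, -9.99999339e-01]]), 'ft_force': array([ 0.29283363,  0.26773364, -0.25153067]), 'wrist_torque': array([-0.0194843 , -0.0405547 , -0.01743723]), 'grip_width': 0.0879713244628191}
```

View pics/top0.png

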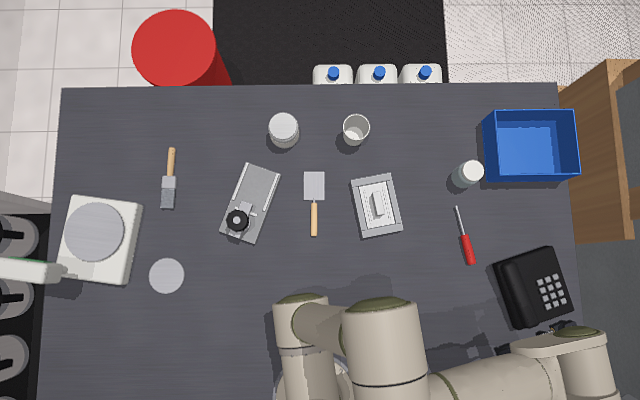

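View pics/side0.png

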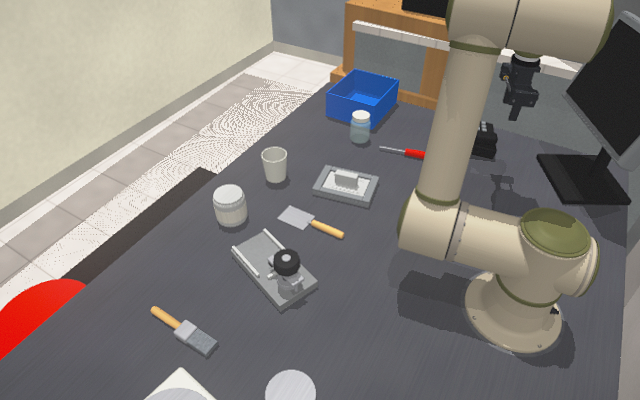

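Top view: the stand is at about (250,203) with its knob at (237,220). The nest and panel are at about (377,206), and the paddle lies between them at (314,203). In the side view the stand is at (275,268) and the nest at (347,185). Next I'll enlarge crops of both.

```bash
python3 - <<'E'
from h import *
a=cv2.imread('pics/top0.png');b=cv2.imread('pics/side0.png')
f=lambda i,x,y,w,h,k:cv2.resize(i[y:y+h,x:x+w],None,fx=k,fy=k,interpolation=cv2.INTER_CUBIC)
A=f(a,210,155,80,100,5);B=f(a,340,160,75,90,5);B=cv2.copyMakeBorder(B,0,50,0,25,0)
cv2.imwrite('pics/c1.png',np.hstack([A,B]))
E
```

```text
(no output)
```

View pics/c1.png

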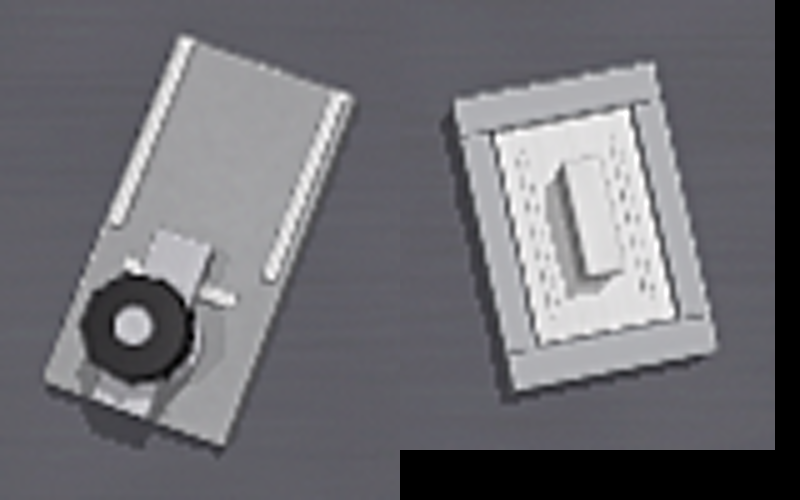

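Crop: the stand's rails run from crop (185,38) to (118,225) and from (345,95) to (272,280), and the knob is at (137,328). The open end faces away from the robot. The nest outline corners are (453,100), (655,63), (718,350) and (512,392).

```bash
cat > meas.py <<'E'
from h import *
def big(mask,n=1):
    c,_=cv2.findContours(mask.astype(np.uint8),cv2.RETR_EXTERNAL,cv2.CHAIN_APPROX_NONE)
    return sorted(c,key=cv2.contourArea)[::-1][:n]
def rect(s,c,z):
    P=plane(s,c.reshape(-1,2),z)[:,:2]*1000
    (cx,cy),(w,h),a=cv2.minAreaRect(P.astype(np.float32))
    if w<h: w,h,a=h,w,a+90
    return np.round([cx,cy,w,h,(a+90)%180-90],1)
def box(shape,x,y,w,h):
    m=np.zeros(shape,bool);m[y:y+h,x:x+w]=1;return m
E
python3 - <<'E'
from meas import *
s=shot('top');im=s['pixels'].astype(int);g=im.mean(2)
N=box(g.shape,340,160,75,90);S=box(g.shape,210,155,80,100)
print('levels bench',g[160:165,345].mean(),'nest',g[180,355:370],'panel',g[185,365:390])
print('nest',rect(s,big(N&(g>125))[0],.026))
for t in (195,205,215): print('panel',t,rect(s,big(N&(g>t))[0],.020))
for t in (195,210):
  for c in big(S&(g>t),5): print('stand bright',t,cv2.contourArea(c),rect(s,c,.035))
for t in (115,125): print('stand outline',rect(s,big(S&(g>t))[0],.025))
k=big(S&(g<60))[0];print('knob',plane(s,[cv2.minEnclosingCircle(k)[0]],.114)*1000,cv2.minEnclosingCircle(k),rect(s,k,.114))
m=cv2.moments(k);print('knob cen',plane(s,[[m['m10']/m['m00'],m['m01']/m['m00']]],.114)*1000)
# side view knob
s2=shot('side');g2=s2['pixels'].astype(int).mean(2)
k2=big(box(g2.shape,262,240,50,45)&(g2<70))[0]
print('side knob bbox',cv2.boundingRect(k2))
K=plane(s,[cv2.minEnclosingCircle(k)[0]],.114)[0]
th=np.linspace(0,2*np.pi,60)
for z in (.082,.114):
  q=proj(s2,np.c_[K[0]+.03*np.cos(th),K[1]+.03*np.sin(th),0*th+z]);print(z,q.min(0),q.max(0))
E
```

```text
levels bench 98.06666666666666 nest [180.33333333 178.66666667 177.66666667 178.33333333 178.
 177.33333333 177.33333333 176.66666667 176.33333333 177.33333333
 176.66666667 177.         177.33333333 176.33333333 176.66666667] panel [142.         171.         193.66666667 217.66666667 240.33333333
 236.         231.33333333 232.         224.         225.
 226.66666667 226.66666667 225.         223.66666667 223.
 224.         223.33333333 222.         221.66666667 225.33333333
 235.33333333 158.66666667  89.         183.         179.33333333]
nest [ 550.1 -194.5  181.2  124.9   10.1]
panel 195 [ 549.6 -195.4  128.3   82.6   10.2]
panel 205 [ 549.6 -195.3  128.2   82.3   10.2]
panel 215 [ 549.6 -195.3  128.2   82.3   10.2]
stand bright 195 48.0 [627.  215.  117.9   6.8 -21. ]
stand bright 195 44.0 [592.5 123.3 117.5   8.4 -22.2]
stand bright 195 22.0 [509.7 224.8  17.9  14.9  89.1]
stand bright 195 6.5 [526.2 174.4  18.9   5.6  70.6]
stand bright 195 4.5 [460.9 221.4  11.8   5.9  89.1]
stand bright 210 35.5 [591.9 123.2 116.5   5.5 -20.7]
stand bright 210 34.5 [626.4 214.8 116.9   5.1 -21. ]
stand bright 210 4.0 [524.8 171.9  13.3   4.7  70.6]
stand bright 210 1.5 [544.8 224.5   8.6   2.1  44.6]
stand outline [563.5 186.2 225.7 115.2 -20.7]
stand outline [563.8 186.3 225.3 114.9 -20.8]
knob [[498.58849027 207.69559343 114.        ]] ((237.21014404296875, 220.3115997314453), 11.286715507507324) [498.9 207.2  60.3  56.8  63.7]
knob cen [[498.64566699 207.53898913 114.        ]]
side knob bbox (274, 249, 26, 27)
0.082 [275.10718112 256.52209509] [300.5809738  276.61070962]
0.114 [274.14602157 247.75248996] [300.19894087 267.91477046]
```

Everything agrees with the given sizes (nest 181×125, panel 128×82, rails 117 long and 92 apart):
- Panel: (549.8, -195.2) mm, yaw 10.1°.
- Seat: about (603.1, 171.6) mm, with its x at 159.2°.
- Knob axis: about (500.2, 210) mm once the visible side face is allowed for.

Next I move above the nest.

```bash
cat > go.py <<'E'
# usage: go.py x y z yaw  -> yaw turn about tool z first, then shift in (turned) tool axes, mm/deg
import sys; from h import *
o=ctrl.observe(); p=np.array(o['tool_pos'])*1000; R=np.array(o['orientation'])
yaw=np.degrees(np.arctan2(R[1,0],R[0,0]))
print('clock %.1f'%o['clock'],'tcp',p.round(1),'yaw %.1f'%yaw,'tilt',np.degrees(R[:2,2]).round(2),'F',np.round(o['ft_force'],1),'T',np.round(o['wrist_torque'],2),'q6 %.0f'%np.degrees(o['q'][5]),'w %.1f'%(o['grip_width']*1000))
if len(sys.argv)>4:
    t=np.array(list(map(float,sys.argv[1:4]))); y=float(sys.argv[4]); a=np.radians(y)
    d=t-p; print('turn rz',round((yaw-y+180)%360-180,2),'then shift x %.1f y %.1f z %.1f'%(d[0]*np.cos(a)+d[1]*np.sin(a), d[0]*np.sin(a)-d[1]*np.cos(a), -d[2]))
E
python3 -m inch '[0.6,0,0,0,0,0,4.9, 0.6,0,0,0,0,0,4.9, 0.6,30,-16.3,10,0,0,0, 0.6,30,-16.3,10,0,0,0, 0.6,30,-16.3,10,0,0,0, 0.6,30,-16.3,10,0,0,0, 0.6,30,-16.3,10,0,0,0, 0.6,30,-16.3,10,0,0,0, 0.6,30,-16.3,10,0,0,0, 0.6,30,-16.3,10,0,0,0]' 40
python3 go.py 549.8 -195.2 260 10.1
```

```text
clock: 1.2
tool_pos: [0.3932, -0.322, 0.3243]
orientation: [[0.984, 0.176, -0.0], [0.176, -0.984, 0.0], [-0.0, -0.0, -1.0]]
ft_force: [-0.1, -0.5, -0.4]
grip_width: 0.0529
clock 1.2 tcp [ 393.2 -322.   324.3] yaw 10.1 tilt [-0.  0.] F [-0.1 -0.5 -0.4] T [-0.06 -0.05  0.02] q6 27 w 52.9
turn rz 0.02 then shift x 176.4 y -97.3 z 64.3
```

```bash
python3 -m inch '[0.6,30,-16.3,10,0,0,0, 0.6,30,-16.3,10,0,0,0, 0.6,30,-16.3,10,0,0,0, 0.6,30,-16.3,10,0,0,0, 0.6,30,-16.3,10,0,0,0, 0.6,27,-16.5,10,0,0,0, 0.6,0,0,4,0,0,0, 0.6,0,0,0,0,0,0]'
python3 go.py 549.8 -195.2 200 10.1; python3 - <<'E'
from h import *
s=shot('top','t1.png')['pixels'];b=shot('side','s1.png')['pixels']
f=lambda i,x,y:cv2.resize(i[y:y+160,x:x+130],None,fx=3,fy=3,interpolation=cv2.INTER_CUBIC)[:,:,::-1]
cv2.imwrite('pics/c2.png',np.hstack([f(s,310,130),f(b,290,80)]))
E
```

```text
clock: 2.0
tool_pos: [0.5492, -0.1951, 0.2599]
orientation: [[0.984, 0.177, -0.002], [0.177, -0.984, 0.001], [-0.001, -0.001, -1.0]]
ft_force: [0.1, 0.3, 0.3]
grip_width: 0.0531
clock 2.0 tcp [ 549.2 -195.1  259.9] yaw 10.2 tilt [-0.09  0.04] F [0.1 0.3 0.3] T [-0.04 -0.02 -0.01] q6 49 w 53.1
turn rz 0.09 then shift x 0.6 y 0.2 z 59.9
```

View pics/c2.png

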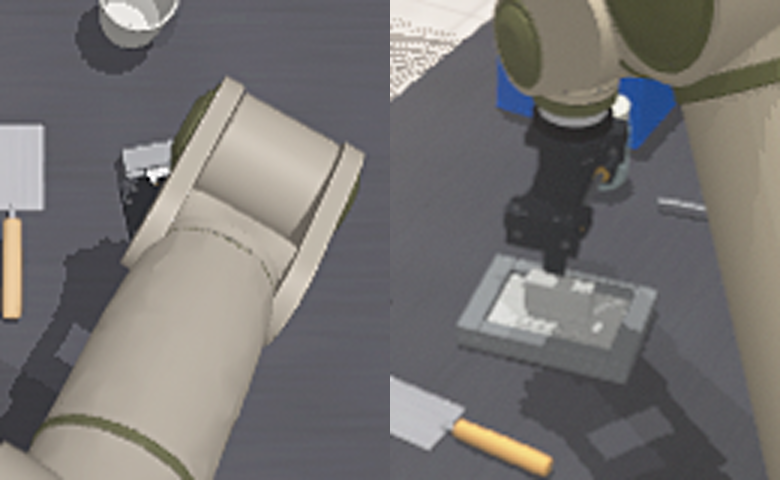

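The side crop shows the fingers above the ridge, at about crop (555,265), aligned with the panel. The arm hides the nest from the top camera. Next I lower and grip.

```bash
python3 -m inch '[0.6,0.6,0,15,0,0,0, 0.6,0,0,20,0,0,0, 0.6,0,0,20,0,0,0, 0.6,0,0,7,0,0,0, 0.6,0,0,0,0,0,0, 0.1,0,0,0,0,0,0, 0.1,0,0,0,0,0,0, 0.1,0,0,0,0,0,0, 0.1,0,0,0,0,0,0, 0.1,0,0,0,0,0,0]' 45
python3 go.py
```

```text
clock: 3.1
tool_pos: [0.55, -0.1953, 0.1992]
orientation: [[0.984, 0.176, 0.0], [0.176, -0.984, -0.0], [0.0, 0.0, -1.0]]
ft_force: [-0.7, 1.6, 3.6]
grip_width: 0.0239
clock 3.1 tcp [ 550.  -195.3  199.2] yaw 10.1 tilt [ 0.03 -0.01] F [-0.7  1.6  3.6] T [0.16 0.18 0.01] q6 49 w 23.9
```

```bash
python3 -m inch '[0.1,0,0,-8,0,0,0, 0.1,0,0,-12,0,0,0, 0.1,0,0,-20,0,0,0, 0.1,0,0,-20,0,0,0, 0.1,0,0,-20,0,0,0, 0.1,0,0,0,0,0,0, 0.1,0,0,0,0,0,6, 0.1,0,0,0,0,0,7, 0.1,0,0,0,0,0,8, 0.1,0,0,0,0,0,8]'
python3 go.py 640.5 157.4 279 -20.8
```

```text
clock: 4.1
tool_pos: [0.5496, -0.1952, 0.2778]
orientation: [[0.944, -0.329, -0.001], [-0.329, -0.944, 0.001], [-0.002, -0.0, -1.0]]
ft_force: [0.2, 0.3, -3.6]
grip_width: 0.0238
clock 4.1 tcp [ 549.6 -195.2  277.8] yaw -19.2 tilt [-0.08  0.04] F [ 0.2  0.3 -3.6] T [ 0.06  0.03 -0.  ] q6 78 w 23.8
turn rz 1.6 then shift x -40.3 y -361.9 z -1.2
```

```bash
python3 -m inch '[0.1,0,-10,0,0,0,1.7, 0.1,-3.5,-30,0,0,0,0, 0.1,-3.5,-32,0,0,0,0, 0.1,-3.5,-32,0,0,0,0, 0.1,-3.5,-32,0,0,0,0, 0.1,-3.5,-32,0,0,0,0, 0.1,-3.5,-32,0,0,0,0, 0.1,-3.5,-32,0,0,0,0, 0.1,-3.5,-32,0,0,0,0, 0.1,-3.5,-32,0,0,0,0]'
python3 -m inch '[0.1,-3.5,-30,0,0,0,0, 0.1,-3.5,-24,0,0,0,0, 0.1,-1.5,-12,0,0,0,0, 0.1,0,0,0,0,0,0, 0.1,0,0,0,0,0,0]'
python3 go.py 640.5 157.4 240 -20.8
python3 - <<'E'
from h import *
s=shot('top','t2.png')['pixels'];b=shot('side','s2.png')['pixels']
f=lambda i,x,y:cv2.resize(i[y:y+150,x:x+130],None,fx=3,fy=3,interpolation=cv2.INTER_CUBIC)[:,:,::-1]
cv2.imwrite('pics/c3.png',np.hstack([f(s,200,130),f(b,210,170)]))
E
```

```text
clock: 5.1
tool_pos: [0.6241, 0.0943, 0.2777]
orientation: [[0.936, -0.351, -0.002], [-0.351, -0.936, 0.0], [-0.002, 0.001, -1.0]]
ft_force: [0.8, 0.0, -3.9]
grip_width: 0.0238
clock: 5.6
tool_pos: [0.6393, 0.1569, 0.2782]
orientation: [[0.936, -0.352, -0.001], [-0.352, -0.936, -0.0], [-0.001, 0.001, -1.0]]
ft_force: [-0.5, -0.4, -3.3]
grip_width: 0.0234
clock 5.6 tcp [639.3 156.9 278.2] yaw -20.6 tilt [-0.05 -0.03] F [-0.5 -0.4 -3.3] T [ 0.01  0.02 -0.  ] q6 114 w 23.4
turn rz 0.2 then shift x 1.0 y -0.9 z 38.2
```

View pics/c3.png

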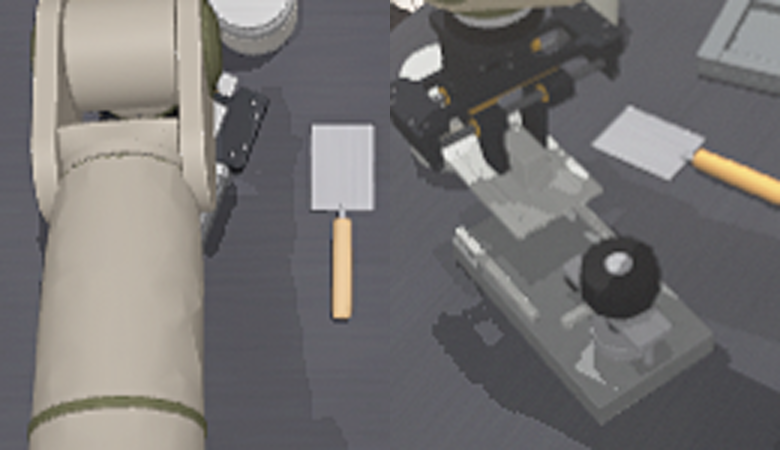

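The side crop shows the panel level above the open end of the rails, clear of the knob at crop (620,275), and the tin is clear behind. I'll lower in steps and watch the force.

```bash
python3 -m inch '[0.1,1,-1,15,0,0,0.2, 0.1,0,0,15,0,0,0, 0.1,0,0,14,0,0,0, 0.1,0,0,8,0,0,0, 0.1,0,0,0,0,0,0]'; python3 go.py 640.5 157.4 217 -20.8
python3 -m inch '[0.1,0,0,3,0,0,0, 0.1,0,0,3,0,0,0, 0.1,0,0,2,0,0,0, 0.1,0,0,0,0,0,0]'; python3 go.py 640.5 157.4 211 -20.8
python3 - <<'E'
from h import *
b=shot('side','s3.png')['pixels']
cv2.imwrite('pics/c4.png',cv2.resize(b[200:310,215:335],None,fx=5,fy=5,interpolation=cv2.INTER_CUBIC)[:,:,::-1])
E
```

```text
clock: 6.2
tool_pos: [0.6403, 0.1583, 0.2248]
orientation: [[0.935, -0.355, -0.003], [-0.355, -0.935, -0.0], [-0.003, 0.001, -1.0]]
ft_force: [0.7, -0.4, -3.7]
grip_width: 0.0237
clock 6.2 tcp [640.3 158.3 224.8] yaw -20.8 tilt [-0.18 -0.01] F [ 0.7 -0.4 -3.7] T [ 0.01 -0.03 -0.  ] q6 115 w 23.7
turn rz 0.03 then shift x 0.5 y 0.8 z 7.8
clock: 6.6
tool_pos: [0.6406, 0.1584, 0.2186]
orientation: [[0.935, -0.355, -0.0], [-0.355, -0.935, -0.0], [-0.0, 0.0, -1.0]]
ft_force: [-0.2, 0.9, -4.1]
grip_width: 0.0239
clock 6.6 tcp [640.6 158.4 218.6] yaw -20.8 tilt [-0.01 -0.  ] F [-0.2  0.9 -4.1] T [ 0.03  0.02 -0.03] q6 115 w 23.9
turn rz 0.03 then shift x 0.3 y 1.0 z 7.6
```

View pics/c4.png

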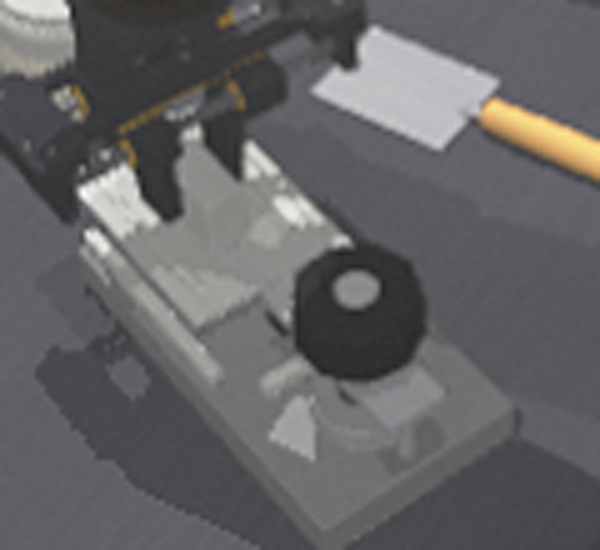

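The panel sits between the rails: its near edge is at crop (195,330), inside the near rail at (215,370), and there is no contact force. I'll lower on, to about 1 mm above the floor.

```bash
python3 -m inch '[0.1,0,0.5,2,0,0,0, 0.1,0,0,2,0,0,0, 0.1,0,0,1.5,0,0,0, 0.1,0,0,1,0,0,0, 0.1,0,0,0,0,0,0]'; python3 go.py 640.5 157.4 211.2 -20.8
```

```text
clock: 7.15
tool_pos: [0.6404, 0.1579, 0.212]
orientation: [[0.935, -0.355, -0.0], [-0.355, -0.935, -0.0], [-0.0, 0.0, -1.0]]
ft_force: [0.5, 0.3, -4.1]
grip_width: 0.0238
clock 7.2 tcp [640.4 157.9 212. ] yaw -20.8 tilt [-0.01 -0.  ] F [ 0.5  0.3 -4.1] T [ 0.05  0.07 -0.  ] q6 114 w 23.8
turn rz 0.03 then shift x 0.2 y 0.4 z 0.8
```

```bash
python3 -m inch '[0.1,-4,0,0.5,0,0,0, 0.1,-6,0,0,0,0,0, 0.1,-6,0,0,0,0,0, 0.1,-6,0,0,0,0,0, 0.1,-6,0,0,0,0,0, 0.1,-4,0,0,0,0,0, 0.1,0,0,0,0,0,0]'; python3 go.py 603.1 171.6 211.2 -20.8
```

```text
clock: 7.85
tool_pos: [0.6101, 0.1695, 0.2118]
orientation: [[0.935, -0.354, -0.0], [-0.354, -0.935, 0.0], [-0.0, 0.0, -1.0]]
ft_force: [-0.3, 0.6, -3.4]
grip_width: 0.0236
clock 7.8 tcp [610.1 169.5 211.8] yaw -20.7 tilt [-0.01  0.  ] F [-0.3  0.6 -3.4] T [ 0.09 -0.01  0.05] q6 116 w 23.6
turn rz 0.05 then shift x -7.3 y 0.5 z 0.6
```

```bash
python3 -m inch '[0.1,-3,0,0,0,0,0, 0.1,-3,0,0,0,0,0, 0.1,-2,0,0,0,0,0, 0.1,0,0,0,0,0,0]'; python3 go.py 603.1 171.6 211.2 -20.8;python3 -m inch '[0.1,-1,0,0,0,0,0, 0.1,-1,0,0,0,0,0, 0.1,0,0,0,0,0,0]'; python3 go.py 603.1 171.6 211.2 -20.8
```

```text
clock: 8.25
tool_pos: [0.6028, 0.1722, 0.2117]
orientation: [[0.935, -0.355, -0.0], [-0.355, -0.935, 0.0], [-0.0, 0.0, -1.0]]
ft_force: [-0.4, -0.9, -3.6]
grip_width: 0.0236
clock 8.2 tcp [602.8 172.2 211.7] yaw -20.8 tilt [-0.01  0.  ] F [-0.4 -0.9 -3.6] T [0.09 0.04 0.05] q6 116 w 23.6
turn rz 0.04 then shift x 0.4 y 0.5 z 0.5
clock: 8.55
tool_pos: [0.6011, 0.1728, 0.2117]
orientation: [[0.935, -0.355, -0.0], [-0.355, -0.935, 0.0], [-0.0, 0.0, -1.0]]
ft_force: [0.2, 0.1, -3.3]
grip_width: 0.0233
clock 8.6 tcp [601.1 172.8 211.7] yaw -20.8 tilt [-0.  0.] F [ 0.2  0.1 -3.3] T [ 0.03 -0.05 -0.01] q6 116 w 23.3
turn rz 0.03 then shift x 2.3 y 0.4 z 0.5
```

```bash
for i in 1 ; do python3 -m inch '[0.1,-1,0,0,0,0,0, 0.1,0,0,0,0,0,0]'; python3 go.py;python3 -m inch '[0.1,-1,0,0,0,0,0, 0.1,0,0,0,0,0,0]'; python3 go.py;python3 -m inch '[0.1,-1,0,0,0,0,0, 0.1,0,0,0,0,0,0]'; python3 go.py; done | grep clock\ 
```

```text
clock 8.8 tcp [600.2 173.2 211.7] yaw -20.8 tilt [-0.01 -0.  ] F [ 0.6  0.7 -3. ] T [ 0.06  0.01 -0.02] q6 116 w 23.5
clock 8.9 tcp [599.2 173.5 211.7] yaw -20.8 tilt [-0.01  0.  ] F [-0.7  0.8 -4.6] T [0.13 0.05 0.05] q6 116 w 23.8
clock 9.2 tcp [598.4 173.8 211.9] yaw -20.8 tilt [ 0.04 -0.  ] F [ 0.1  0.6 -4. ] T [-0.01 -0.12  0.05] q6 116 w 23.7
```

```bash
for i in 1 ; do python3 -m inch '[0.1,-1,0,0,0,0,0, 0.1,0,0,0,0,0,0]'; python3 go.py;python3 -m inch '[0.1,-1,0,0,0,0,0, 0.1,0,0,0,0,0,0]'; python3 go.py; done | grep clock\ 
```

```text
clock 9.3 tcp [597.9 174.  212.2] yaw -20.8 tilt [ 0.16 -0.01] F [ 4.9 -0.7 -3. ] T [-0.24 -0.93  0.09] q6 116 w 23.6
clock 9.6 tcp [597.4 174.1 212.6] yaw -20.8 tilt [ 0.29 -0.03] F [ 7.  -2.3 -4.5] T [-0.47 -1.41  0.05] q6 116 w 23.6
```

Contact with the stop began at tcp (598.3, 173.9), which is origin x = +4 and matches the estimate within about 1 mm. Now I back off 3 mm, set the panel down and release it.

```bash
python3 -m inch '[0.1,2.5,0,0,0,0,0, 0.1,2.5,0,0,0,0,0, 0.1,0,0,0.7,0,0,0, 0.1,0,0,0.7,0,0,0, 0.1,0,0,0,0,0,0]'; python3 go.py
python3 -m inch '[0.3,0,0,0.3,0,0,0, 0.5,0,0,0,0,0,0, 0.5,0,0,0,0,0,0, 0.5,0,0,0,0,0,0]'; python3 go.py
```

```text
clock: 10.05
tool_pos: [0.601, 0.1728, 0.2103]
orientation: [[0.935, -0.355, -0.0], [-0.355, -0.935, 0.0], [-0.0, 0.0, -1.0]]
ft_force: [-0.6, 1.0, -2.3]
grip_width: 0.0236
clock 10.1 tcp [601.  172.8 210.3] yaw -20.8 tilt [-0.02  0.  ] F [-0.6  1.  -2.3] T [-0.03  0.1  -0.  ] q6 116 w 23.6
clock: 10.45
tool_pos: [0.6012, 0.1728, 0.2102]
orientation: [[0.935, -0.355, 0.0], [-0.355, -0.935, 0.0], [0.0, -0.0, -1.0]]
ft_force: [-0.1, 0.5, 0.1]
grip_width: 0.0439
clock 10.4 tcp [601.2 172.8 210.2] yaw -20.8 tilt [0.03 0.  ] F [-0.1  0.5  0.1] T [0.04 0.05 0.04] q6 116 w 43.9
```

```bash
python3 -m inch '[0.5,0,0,-6,0,0,0, 0.5,0,0,-14,0,0,0, 0.5,0,0,-20,0,0,0, 0.5,0,0,-25,0,0,0, 1,0,0,-25,0,0,0, 1,0,0,0,0,0,-8.5, 1,0,0,0,0,0,-8.5, 1,0,0,0,0,0,-8.5, 1,0,0,0,0,0,-8.5, 1,0,0,0,0,0,-8.5]'
python3 -m inch '[1,0,0,0,0,0,-8.5, 1,0,0,0,0,0,-8.5, 1,0,0,0,0,0,-8.5, 1,0,0,0,0,0,-8.5, 1,0,0,0,0,0,-8.5, 1,0,0,0,0,0,-8.5, 1,0,0,0,0,0,-8.5, 1,0,0,0,0,0,-8.5, 1,0,0,0,0,0,-8.5, 1,0,0,0,0,0,-8.5]'
python3 -m inch '[1,0,0,0,0,0,-8.5, 1,0,0,0,0,0,-8.5, 1,0,0,0,0,0,-8.5, 1,0,0,0,0,0,-8.5, 1,0,0,0,0,0,-8.5, 1,0,0,0,0,0,-8.5, 1,0,0,0,0,0,-8.5, 1,0,0,0,0,0,-8.5, 1,0,0,0,0,0,-8.5, 1,0,0,0,0,0,-8.5]'
python3 go.py 499.6 210.3 295 -157
```

```text
clock: 11.45
tool_pos: [0.6011, 0.1728, 0.3014]
orientation: [[0.927, 0.376, 0.001], [0.376, -0.927, 0.0], [0.001, 0.0, -1.0]]
ft_force: [-0.3, 0.2, -0.8]
grip_width: 0.0876
clock: 12.45
tool_pos: [0.6012, 0.1728, 0.3014]
orientation: [[-0.294, 0.956, 0.001], [0.956, 0.294, 0.0], [-0.0, 0.001, -1.0]]
ft_force: [-0.6, -0.1, -0.1]
grip_width: 0.088
clock: 13.45
tool_pos: [0.6011, 0.1728, 0.3014]
orientation: [[-0.978, -0.209, 0.001], [-0.209, 0.978, 0.0], [-0.001, -0.0, -1.0]]
ft_force: [-0.1, 0.4, -0.3]
grip_width: 0.0884
clock 13.4 tcp [601.1 172.8 301.4] yaw -167.9 tilt [0.08 0.01] F [-0.1  0.4 -0.3] T [ 0.03 -0.14  0.01] q6 -97 w 88.4
turn rz -10.92 then shift x 78.8 y 74.2 z 6.4
```

```bash
python3 -m inch '[1,0,0,0,0,0,-5.5, 1,0,0,0,0,0,-5.4, 1,16,15,0,0,0,0, 1,22,21,0,0,0,0, 1,22,21,0,0,0,0, 1,15,14,3,0,0,0, 1,3.8,3.2,3,0,0,0, 1,0,0,0,0,0,0]'
python3 go.py 499.6 210.3 245 -157
python3 - <<'E'
from h import *
b=shot('side','s4.png')['pixels'];a=shot('top','t4.png')['pixels']
f=lambda i,x,y:cv2.resize(i[y:y+150,x:x+130],None,fx=3,fy=3,interpolation=cv2.INTER_CUBIC)[:,:,::-1]
cv2.imwrite('pics/c5.png',np.hstack([f(a,190,130),f(b,220,180)]))
E
```

```text
clock: 14.25
tool_pos: [0.4999, 0.211, 0.2947]
orientation: [[-0.923, -0.385, 0.001], [-0.385, 0.923, 0.0], [-0.001, -0.0, -1.0]]
ft_force: [-0.7, -0.2, -0.1]
grip_width: 0.0883
clock 14.2 tcp [499.9 211.  294.7] yaw -157.3 tilt [0.05 0.  ] F [-0.7 -0.2 -0.1] T [ 0.05 -0.16  0.01] q6 -102 w 88.3
turn rz -0.34 then shift x 0.6 y -0.5 z 49.7
```

View pics/c5.png

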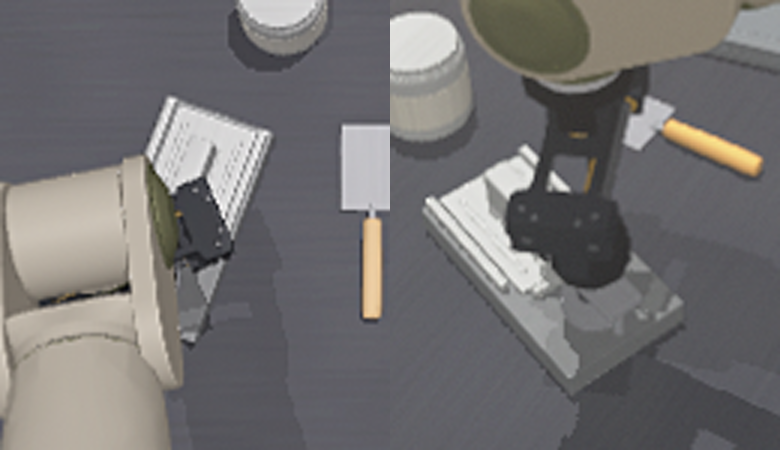

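The panel lies flat between the rails, with the ridge at top-crop (200,160), and the gripper is over the knob at side-crop (590,240). Next I descend around the knob.

```bash
python3 -m inch '[1,0.3,-0.3,8,0,0,0, 1,0,0,8,0,0,0, 1,0,0,6,0,0,0, 1,0,0,0,0,0,0]'; python3 go.py
python3 -m inch '[1,0,0,8,0,0,0, 1,0,0,10,0,0,0, 1,0,0,8,0,0,0, 1,0,0,0,0,0,0]'; python3 go.py
python3 -m inch '[0.7,0,0,0,0,0,0, 0.6,0,0,0,0,0,0, 0.6,0,0,0,0,0,0, 0.6,0,0,0,0,0,0, 0.6,0,0,0,0,0,0]' 50; python3 go.py
```

```text
clock: 14.75
tool_pos: [0.4997, 0.2104, 0.2707]
orientation: [[-0.923, -0.384, -0.002], [-0.384, 0.923, -0.0], [0.002, 0.0, -1.0]]
ft_force: [0.3, 0.3, -0.5]
grip_width: 0.088
clock 14.8 tcp [499.7 210.4 270.7] yaw -157.4 tilt [-0.13 -0.03] F [ 0.3  0.3 -0.5] T [ 0.05 -0.15  0.01] q6 -102 w 88.0
clock: 15.15
tool_pos: [0.4994, 0.2105, 0.2446]
orientation: [[-0.923, -0.385, -0.002], [-0.385, 0.923, -0.0], [0.002, 0.001, -1.0]]
ft_force: [-0.9, -0.3, 1.1]
grip_width: 0.0882
clock 15.2 tcp [499.4 210.5 244.6] yaw -157.4 tilt [-0.14 -0.03] F [-0.9 -0.3  1.1] T [ 0.13 -0.15  0.03] q6 -102 w 88.2
clock: 15.65
tool_pos: [0.4997, 0.2107, 0.2463]
orientation: [[-0.923, -0.385, 0.0], [-0.385, 0.923, 0.0], [-0.001, 0.0, -1.0]]
ft_force: [0.2, 1.8, 1.1]
grip_width: 0.0591
clock 15.7 tcp [499.7 210.7 246.3] yaw -157.4 tilt [0.03 0.02] F [0.2 1.8 1.1] T [ 0.34  0.01 -0.03] q6 -102 w 59.1
```

Gripped at 59 mm with little side force, so it is well centred. Now I push down a little and look for the 3 mm stop.

```bash
python3 -m inch '[0.6,0,0,2,0,0,0, 0.6,0,0,1.5,0,0,0, 0.6,0,0,0,0,0,0]'; python3 go.py
python3 -m inch '[0.6,0,0,0.5,0,0,0, 0.6,0,0,0.5,0,0,0, 0.6,0,0,0,0,0,0]'; python3 go.py
```

```text
clock: 15.95
tool_pos: [0.4997, 0.2107, 0.2427]
orientation: [[-0.923, -0.385, 0.0], [-0.385, 0.923, 0.0], [-0.0, 0.0, -1.0]]
ft_force: [-1.5, 2.8, 5.6]
grip_width: 0.0587
clock 15.9 tcp [499.7 210.7 242.7] yaw -157.4 tilt [0.02 0.02] F [-1.5  2.8  5.6] T [ 0.4   0.19 -0.  ] q6 -102 w 58.7
clock: 16.25
tool_pos: [0.4998, 0.2107, 0.2422]
orientation: [[-0.923, -0.385, 0.001], [-0.385, 0.923, 0.0], [-0.001, 0.0, -1.0]]
ft_force: [-4.1, 2.1, 9.0]
grip_width: 0.0591
clock 16.2 tcp [499.8 210.7 242.2] yaw -157.4 tilt [0.04 0.03] F [-4.1  2.1  9. ] T [ 0.34  0.41 -0.05] q6 -102 w 59.1
```

Hard stop about 3.5 mm down, so it is off a start. With about 2 mm of overdrive I turn clockwise in small steps and watch z.

```bash
python3 -m inch '[0.6,0,0,1,0,0,6, 0.6,0,0,0,0,0,6, 0.6,0,0,0,0,0,0]' >/dev/null; python3 go.py
python3 -m inch '[0.6,0,0,0,0,0,6, 0.6,0,0,0,0,0,6, 0.6,0,0,0,0,0,0]'>/dev/null; python3 go.py
```

```text
clock 16.6 tcp [499.7 210.9 240.7] yaw -169.4 tilt [0.02 0.05] F [-1.3  4.4  3.1] T [ 0.8   0.12 -0.05] q6 -90 w 58.8
clock 16.9 tcp [499.7 211.1 240.6] yaw 178.6 tilt [0.02 0.07] F [-2.6  6.5  4.3] T [ 1.07  0.12 -0.08] q6 -78 w 59.1
```

Force fell to the spring level and z passed the stop, so it is over a start. Now I push down without turning.

```bash
python3 -m inch '[0.6,0,0,2,0,0,0, 0.6,0,0,2,0,0,0, 0.6,0,0,0,0,0,0]'>/dev/null; python3 go.py
```

```text
clock 17.1 tcp [499.7 211.1 236.5] yaw 178.8 tilt [0.02 0.07] F [-0.8  7.7  4.8] T [ 1.06  0.17 -0.05] q6 -78 w 58.9
```

```bash
python3 -m inch '[0.6,0,0.5,2,0,0,0, 0.6,0,0,1.5,0,0,0, 0.6,0,0,1,0,0,0, 0.6,0,0,0,0,0,0]'>/dev/null; python3 go.py
```

```text
clock 17.6 tcp [499.7 211.3 232.6] yaw 178.8 tilt [0.02 0.03] F [-3.8  2.9  9.5] T [ 0.55  0.47 -0.  ] q6 -78 w 58.9
```

Fully dropped: 13.7 mm, with the force rising. Now I turn clockwise while holding it down.

```bash
python3 -m inch '[0.6,0,0,0.7,0,0,6, 0.6,0,0,0.3,0,0,8, 0.6,0,0,0.3,0,0,8, 0.6,0,0,0,0,0,0]'>/dev/null; python3 go.py
python3 -m inch '[0.6,0,0,0.2,0,0,8, 0.6,0,0,0.2,0,0,8, 0.6,0,0,0.2,0,0,8, 0.6,0,0,0,0,0,0]'>/dev/null; python3 go.py
```

```text
clock 17.9 tcp [499.8 211.6 232. ] yaw 156.6 tilt [0.08 0.07] F [-5.1  6.4 15.1] T [ 0.75  0.84 -0.07] q6 -56 w 59.2
clock 18.4 tcp [499.9 211.9 231.3] yaw 132.6 tilt [0.12 0.12] F [-3.3  9.9 11.8] T [ 1.25  0.64 -0.06] q6 -32 w 59.2
```

```bash
python3 -m inch '[0.6,0.4,0.4,0,0,0,6, 0.6,0,0,0.1,0,0,6, 0.6,0,0,0,0,0,0]'>/dev/null; python3 go.py
python3 -m inch '[0.6,0,0,0,0,0,6, 0.6,0,0,0.1,0,0,6, 0.6,0,0,0,0,0,0]'>/dev/null; python3 go.py
```

```text
clock 18.6 tcp [500.1 212.2 231.2] yaw 120.6 tilt [0.13 0.09] F [-0.4  8.1 11.1] T [ 0.92  0.52 -0.06] q6 -20 w 59.2
clock 18.9 tcp [500.2 212.3 231.2] yaw 108.6 tilt [0.18 0.12] F [-0.4  8.9 12.1] T [ 1.09  0.46 -0.08] q6 -8 w 58.8
```

```bash
python3 -m inch '[0.6,0.2,0.2,0.2,0,0,6, 0.6,0,0,0.2,0,0,6, 0.6,0,0,0,0,0,0]'>/dev/null; python3 go.py
python3 -m inch '[0.6,0,0,0.2,0,0,6, 0.6,0,0,0.2,0,0,6, 0.6,0,0,0,0,0,0]'>/dev/null; python3 go.py
```

```text
clock 19.2 tcp [500.4 212.4 230.9] yaw 96.6 tilt [0.19 0.1 ] F [ 0.9  7.2 11.8] T [1.02 0.47 0.03] q6 4 w 59.3
clock 19.6 tcp [500.1 211.8 230.5] yaw 84.8 tilt [ 0.1 -0.1] F [-4.3 -1.4 16.2] T [-0.25  0.88  1.31] q6 16 w 59.3
```

Torque jumped to 1.3 N m, so it is at the hard stop. Now I release, lift clear and look.

```bash
python3 -m inch '[0.8,0,0,0,0,0,0, 1,0,0,0,0,0,0, 1,0,0,0,0,0,0, 1,0,0,0,0,0,0, 1,0,0,0,0,0,0]'>/dev/null; python3 go.py
python3 -m inch '[1,0,0,-5,0,0,0, 1,0,0,-10,0,0,0, 1,0,0,-20,0,0,0, 1,0,0,-30,0,0,0, 1,0,0,-30,0,0,0, 1,0,0,-30,0,0,0, 1,0,0,-30,0,0,0, 1,0,0,-20,0,0,0]'; python3 go.py 450 -100 400 84.8
```

```text
clock 20.1 tcp [499.9 211.8 228.9] yaw 84.6 tilt [-0.03 -0.01] F [ 0.7 -0.5 -0.8] T [ 0.02 -0.09 -0.03] q6 16 w 88.2
clock: 20.85
tool_pos: [0.4996, 0.2118, 0.4073]
orientation: [[0.093, 0.996, 0.003], [0.996, -0.093, 0.001], [0.001, 0.003, -1.0]]
ft_force: [0.4, -0.6, -0.6]
grip_width: 0.0883
clock 20.9 tcp [499.6 211.8 407.3] yaw 84.6 tilt [0.19 0.04] F [ 0.4 -0.6 -0.6] T [-0.02 -0.05  0.02] q6 16 w 88.3
turn rz -0.16 then shift x -315.1 y -21.1 z 7.3
```

```bash
python3 -m inch '[1,-20,0,0,0,0,0, 1,-32,-2,0,0,0,0, 1,-32,-2,0,0,0,0, 1,-32,-2,0,0,0,0, 1,-32,-2,0,0,0,0, 1,-32,-2,0,0,0,0, 1,-32,-2,0,0,0,0, 1,-32,-2,0,0,0,0, 1,-32,-2,0,0,0,0, 1,-32,-2,0,0,0,0]'; python3 - <<'E'
from meas import *
s=shot('top','t5.png');g=s['pixels'].astype(int).mean(2)
s2=shot('side','s5.png');g2=s2['pixels'].astype(int).mean(2)
S=box(g.shape,210,155,80,100)
k=big(S&(g<60))[0];print('knob top px',cv2.minEnclosingCircle(k),cv2.boundingRect(k))
k2=big(box(g2.shape,262,240,50,50)&(g2<70))[0];print('side knob bbox',cv2.boundingRect(k2),'(up was 274,249,26,27)')
for d in (0,.0135,.0146): print(d,proj(s2,[[.4998,.2108,.114-d]]),proj(s2,[[.4998,.2108,.082-d]]))
for t in (195,210): print('panel',[rect(s,c,.031) for c in big(S&(g>t),2)])
f=lambda i,x,y:cv2.resize(i[y:y+130,x:x+100],None,fx=4,fy=4,interpolation=cv2.INTER_CUBIC)[:,:,::-1]
cv2.imwrite('pics/c6.png',np.hstack([f(s['pixels'],205,145),f(s2['pixels'],225,205)]))
E
```

```text
clock: 21.85
tool_pos: [0.4525, -0.0942, 0.4051]
orientation: [[0.094, 0.996, 0.001], [0.996, -0.094, -0.001], [-0.0, 0.001, -1.0]]
ft_force: [0.5, -0.6, 0.7]
grip_width: 0.0881
knob top px ((237.9794464111328, 221.14382934570312), 11.2272367477417) (227, 211, 23, 21)
side knob bbox (274, 253, 26, 27) (up was 274,249,26,27)
0 [[286.00160756 258.30952152]] [[286.69943758 267.04635836]]
0.0135 [[286.29959936 262.04365291]] [[286.98516506 270.61596231]]
0.0146 [[286.32364654 262.34477488]] [[287.0082263  270.90387236]]
panel [array([596.5, 166.9, 142.7,  94.1, -21.1]), array([627.8, 215.6, 118.3,   6.8, -21. ])]
panel [array([600.9, 166. , 131.3,  90.9, -20.8]), array([627.2, 215.5, 117.2,   5.1, -21. ])]
```

View pics/c6.png

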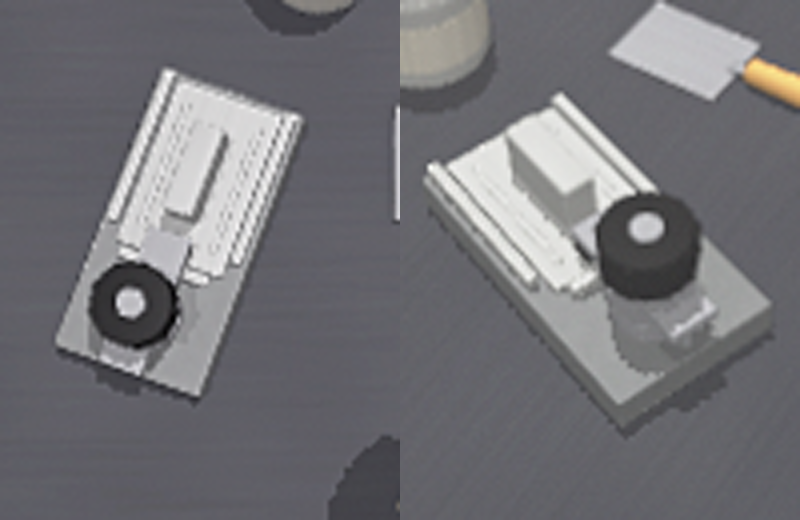

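The clamp stays down by itself: the side-view knob bbox moved 4 px, where 14.6 mm predicts 4.0 px. The panel is flat between the rails, its near end against the stop bar at top-crop (195,280). One sub-pixel check of the drop, and of the bystanders, before handing in.

```bash
python3 - <<'E'
from h import *
G=lambda f:cv2.imread('pics/'+f,0).astype(np.float32)
a,b=G('side0.png'),G('s5.png')
# template on up knob (rim+cap) matched into the new picture, upsampled x8
up=lambda i:cv2.resize(i,None,fx=8,fy=8,interpolation=cv2.INTER_CUBIC)
A=up(a[246:270,270:304]);B=up(b[240:285,262:312])
_,v,_,p=cv2.minMaxLoc(cv2.matchTemplate(B,A,cv2.TM_CCOEFF_NORMED));print('knob shift px',p[0]/8+262-270,p[1]/8+240-246,'score',round(v,3),'expected 0.3, 3.73 @13.5  4.03 @14.6 mm')
t0,t5=G('top0.png'),G('t5.png')
for n,(x,y,w,h) in dict(tin=(262,105,45,50),cup=(335,108,45,45),paddle=(298,165,35,75),jar=(445,155,45,40),opener=(448,200,35,70),lid=(145,253,45,45),brush=(155,143,27,70)).items():
  print(n,round(float(np.abs(t0[y:y+h,x:x+w]-t5[y:y+h,x:x+w]).mean()),1))
E
```

```text
knob shift px 0.5 4.125 score 0.889 expected 0.3, 3.73 @13.5  4.03 @14.6 mm
tin 0.5
cup 0.5
paddle 9.3
jar 0.6
opener 0.6
lid 0.5
brush 0.5
```

The knob shift is 4.1 px, which fits about 14.6 mm. The paddle difference is the arm over it in the top view; in the side view its blade is still at (296,217), as at the start. Handing in.

```bash
python3 -c "
from bench import ctrl
print(ctrl.finish_job())"
```

```text
the job is handed in; nothing more can be done
None
```

I moved the panel from the nest into the clamping stand and clamped it there. I handed the job in at about 22 s; the hand-in reports no verdict.

**Panel:** I gripped it across the ridge, lowered it between the rails and slid it in under the foot. After feeling the stop I backed off 3 mm, so it sits at about seat x = +1 mm. It is yawed along the rails and looks flat in both views.

**Knob:** It met the hard stop about 3 mm down, and dropped to about 13.7 mm within the next 24° clockwise. I then turned it about 94° clockwise, until the torque jumped to 1.3 N m at the end stop.

**Last checks:**
- **Clamp:** After release the knob stayed down. Its side-view shift was 4.1 px, where 14.6 mm predicts 4.0 px and the 13.5 mm limit predicts 3.7 px. That is a thin margin by picture alone, but the torque stop supports it.
- **Foot force:** I could not measure the force between the foot and the panel directly.
- **Bystanders:** Six of the seven looked unchanged in the top view. The paddle differed there, which I put down to the arm or its shadow over it; in the side view it was still at its starting place.
- **Robot:** The arm was clear of everything at the end.

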